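Seat the ejector plate of a vegetable cutter on its drive pin

TASK

The white ejector plate has been dropped over the vegetable cutter's shaft, but it is only riding on the cross pin that should drive it. Turn the plate round slowly, without batting it, until it drops over the pin and sits level and fully home, then take your hand away. Leave the slicing disc and the pusher beside the cutter where they are.

Things in the scene. Friction and masses are not known exactly. Their poses are not given: they have to be found in the camera images.
- cutter: Vegetable cutter, lid off: aluminium motor housing 260 x 230 mm, fixed to the table, with an open round chamber on top. Origin on the shaft's axis at table level; z up; -x to the switch panel and outlet chute. Behind the chamber (+x) a hinge block stands up to 230 mm above the table, 113 to 152 mm from the axis.
- cutter_rim (a point): Centre of the chamber at its rim, 215 mm above the table. The chamber is 202 mm wide inside, 40 mm deep, its wall open to the chute for 0.45 rad either side of -x. In its middle stands the shaft: round, steel, 20 mm thick, fixed (it does not turn), ending 36 mm above the rim.
- cutter_pin (a point): Point on the shaft's axis at the top of the cross pin, 191 mm above the table. The pin is 8 mm thick and 32 mm long, straight through the shaft, hidden under the plate; it may point any way (this point's axes are the cutter's, not the pin's). 12 mm below this point is the flat shoulder, 36 mm wide, on which the seated hub rests.
- ejector: Ejector plate, loose, white plastic, 0.18 to 0.35 kg: disc 176 mm across, hub 41 mm thick, two vanes. Origin on the hub's axis at its foot; z up; x along the vanes. Disc 6 to 12 mm above origin, hub top at 46 mm. Bore 22 mm: it can rock 0.05 rad. Riding, its origin is 191 mm above the table and it turns freely either way; fully home 179 mm (12 mm lower), and it no longer turns.
- vane_a (a point): Middle of the top edge of one vane: an upright rib on the disc along the plate's +x, 6 mm thick, from 19 to 81 mm from the axis, 22 mm high above the disc; this point is 50 mm from the axis, 34 mm above the plate's origin. Riding, the vane tops stand 10 mm above the rim; home, 2 mm below it.
- vane_b (a point): Middle of the top edge of the other vane, along the plate's -x, the same. In line with the vanes, under the hub, run two slots 11 mm wide and 13 mm deep that fit the pin either way round: at most about 2.6 rad of turn brings them over the pin, and the plate drops by its own weight.
- slicing_disc: Slicing disc, loose, lying on the table at the cutter's +y side: steel, 184 mm across, 13 mm high, grey hub 42 mm wide up to 30 mm, two blades. Origin at the centre of its underside.
- pusher: Pusher for the feed tube, loose, grey plastic, standing on the table at the cutter's -y side: 56 mm thick, 135 mm high. Origin at the centre of its underside.
Things that resemble listed ones, but are neither listed nor needed, are in the scene too. What is meant by the ejector is not brown or purple, and is the larger of those in its own colour.

How it is judged:
At the end, for the whole second after the job is handed in: The ejector plate is on the shaft, fully home over the pin (its origin within 3 mm of its home height of 179 mm above the table and within 5 mm of the shaft's axis), level within 0.05 rad, at rest (z of ejector in the frame of cutter between 0.175 and 0.182 m and horizontal distance between ejector and cutter below 0.005 m and angle between ejector's own z axis and vertical below 0.05 rad and linear speed of ejector below 0.02 m/s); the robot touches nothing.
It fails at once if the ejector plate is batted or spun (faster than 12 rad/s) (angular speed of ejector above 12 rad/s).
It fails at once if the slicing disc or the pusher is shifted by more than 30 mm (distance of any of slicing_disc, pusher from where it was at the start of the episode above 0.03 m).
It also fails if it takes over 58 s, if anything falls off the work surface, if the arm or the gripper's body presses on something with over 40 N, if the wrist force passes 120 N, or if a joint passes its speed limit or range.

ROBOT

A 7-joint arm with a two-finger parallel gripper is mounted at the origin on the work surface. World frame = base frame: x ahead of the robot, y to its left, z up, the work surface at z = 0. Lengths are in m, angles in rad, forces in N, time in s.
With the tool pointing down it reaches from about 0.4 to 0.875 m from the base axis. Payload 19.3 kg.
Tool frame: the origin (TCP) lies on the centre line of the jaws, within the pads' length; the fingertips stand ctrl.nose_length ahead of it and the grasp point (between the pads) is the TCP (ctrl.nose_length is the distance from the TCP to the fingertips, in m); z points along the fingers, y is the line along which they close (so a half turn about z gives the same grasp; the last joint's range is limited). The gripper opens to 85 mm and grips with 20 to 120 N. Pads are 22 mm wide; open, the fingers measure 114 mm over their backs; the gripper's body (76 mm by 85 mm) begins 54 mm behind the grasp point. The pads swing forward as they close: fully open they stand 13 mm farther back than shut.
Start: joints at [1.165, 0.521, -0.036, 1.599, 0.021, 1.021, -0.113], TCP at [0.206, -0.59, 0.217] pointing down, gripper open.
Joint ranges: [-2.91, 2.91], [-0.3, 2.13], [-1.5, 1.42], [0.17, 2.43], [-1.26, 4.41], [0.16, 1.93], [-2.52, 2.52]. Speed limits (rad/s): [1.89, 1.89, 2.39, 2.39, 3.01, 3.01, 3.01].

INTERFACE

Orientations are given as a rotation vector (axis times angle).
In Python, from bench import ctrl gives the robot as it stands. The module is installed in compiled form; this text tells all that it offers.
- The arm moves only by the tool arm_command, never from a script. Its argument "deltas" is a list of rows, each an object of numbers: "x", "y", "z": the shift along the tool's x, y, z in units of 40 mm (1.0 is 40 mm); "rx", "ry", "rz": the turn, a rotation vector about the tool's x, y, z in units of 6 degrees (1.0 is 6 degrees). A call has 1 to 20 rows; each row is the pose to reach, as a shift and turn from the pose commanded when the call began, along the tool's axes at that moment; what a row does not reach only later rows make up. A row lasts 1/8 s, in which the tool goes at most 62.5 mm and 10.7 degrees, less where a joint would pass 70% of its speed; a pose out of reach is approached as far as the arm can. A call with a gripper value outside its range is refused whole. "grip" is the finger opening in mm, from 0 to 85.4, set as the call begins (left out, the last holds). The fingers move at their own pace and stop on an object; "grip_force" is the grip in N (left out, the last holds). Time passes only in rows, so rows that repeat a pose let the fingers close. It gives the time, the measured TCP pose, the force, the opening and the grip force at its end, in the units of the state.
- ctrl.get_state(): the state, without advancing time (a new reading comes with each control period).
- ctrl.get_image(name): name is "scene" or "top" or "wrist"; returns (picture, depth): 420x560x3 uint8, red, green, blue; 420x560 float32, m along the optical axis (not along the pixel's ray), 0 where there is no reading.
- ctrl.camera_params(name): a dict with "fx", "fy", "cx", "cy" (pixels), "extrinsics" (4x4, takes a point from camera to world coordinates); the wrist camera has in their place "tool_from_camera" (4x4, takes a point from camera to tool coordinates, whose origin is the TCP and whose axes are the flange's). Camera axes: x right, y down, z forward; pixel columns grow to the right and rows downward; lengths in m; the calibration is good to about 2 mm. A picture is of the moment at which its call begins: read the wrist's pose just before it. camera_params takes no time and is no camera call.
- ctrl.sign_off(): hands the job in; it is judged then, once.
The state is a dict: "time_s": time; "joint_pos": joint angles; "joint_velocities": joint speeds; "tau": joint torques, N m; "eef_pos": TCP position; "ee_rot": TCP orientation; "wrist_force": force on the tool from outside, world axes, zero at the start; "moment": the same for the moment, N m; "gripper_width": finger opening in m; "grasp_force": force on a finger pad.
Only numpy, scipy, OpenCV 4.12 (cv2) and the standard library are available. Lean on these libraries where they do the work, as an engineer would, in place of code of your own. Each camera call takes 0.05 s, during which the arm holds its last target. There are 200 camera calls.

## Working session

There is one attempt and no reset: what is moved stays moved. The work goes in short steps, Python scripts to look and compute and a tool call to move; the robot and the scene stay as the last step left them, time stands still between calls to the robot, and variables do not carry over. Pictures are saved under pics/ and viewed, at most 10 in all, crops included, and the job is handed in when it is done.

Besides the shell and the picture viewer there is one more tool, called as name([rows], argument=value, ...), one row to a line, values as JSON. arm_command: Moves the arm, as the interface text tells. Its arguments: {"type":"object","properties":{"deltas":{"type":"array","items":{"type":"object","properties":{"x":{"type":"number"},"y":{"type":"number"},"z":{"type":"number"},"rx":{"type":"number"},"ry":{"type":"number"},"rz":{"type":"number"}}}},"grip":{"type":"number"},"grip_force":{"type":"number"}},"required":["deltas"]}

```bash
mkdir -p pics; cat > h.py <<'E'
import numpy as np, cv2
from bench import ctrl
from scipy.spatial.transform import Rotation as R
def snap(n,f):
    s=ctrl.get_state(); im,d=ctrl.get_image(n); p=ctrl.camera_params(n)
    if n=='wrist':
        T=np.eye(4);T[:3,:3]=R.from_rotvec(s['ee_rot']).as_matrix();T[:3,3]=s['eef_pos'];T=T@np.array(p['tool_from_camera'])
    else: T=np.array(p['extrinsics'])
    np.savez('pics/'+f,im=im,d=d,T=T,k=[p['fx'],p['fy'],p['cx'],p['cy']])
    cv2.imwrite('pics/'+f+'.png',im[:,:,::-1]); return s
def cloud(f):
    z=np.load('pics/'+f+'.npz');fx,fy,cx,cy=z['k'];d=z['d']
    v,u=np.mgrid[:d.shape[0],:d.shape[1]]
    P=np.stack([(u-cx)/fx*d,(v-cy)/fy*d,d],-1)@z['T'][:3,:3].T+z['T'][:3,3]
    P[d==0]=np.nan
    return P,z['im']
E
python3 - <<'E'
from h import *
s=snap('top','top1');snap('scene','scene1')
print({k:np.round(v,3) for k,v in s.items()},ctrl.nose_length)
a=cv2.imread('pics/top1.png');b=cv2.imread('pics/scene1.png')
print(ctrl.camera_params('top')['extrinsics'])
E
```

```text
{'time_s': np.float64(0.0), 'joint_pos': array([ 1.165,  0.522, -0.036,  1.6  ,  0.021,  1.021, -0.113]), 'joint_velocities': array([-0.002, -0.   ,  0.002,  0.   ,  0.001, -0.   ,  0.001]), 'tau': array([ 3.0000e-03, -9.2708e+01,  1.9820e+00, -3.6991e+01,  1.8000e-02,
        8.0000e-03,  0.0000e+00]), 'eef_pos': array([ 0.206, -0.59 ,  0.216]), 'ee_rot': array([-3.096, -0.525,  0.   ]), 'wrist_force': array([-0.046,  0.612, -0.881]), 'moment': array([-0.005, -0.011,  0.004]), 'grasp_force': np.float64(0.0), 'gripper_width': np.float64(0.086)} 0.019
[[-0.00959183 -0.9988791   0.04635235  0.43843408]
 [-0.99985875  0.01022038  0.01334242  0.01246764]
 [-0.0138012  -0.04621783 -0.99883604  1.23932769]
 [ 0.          0.          0.          1.        ]]
```

View pics/top1.png

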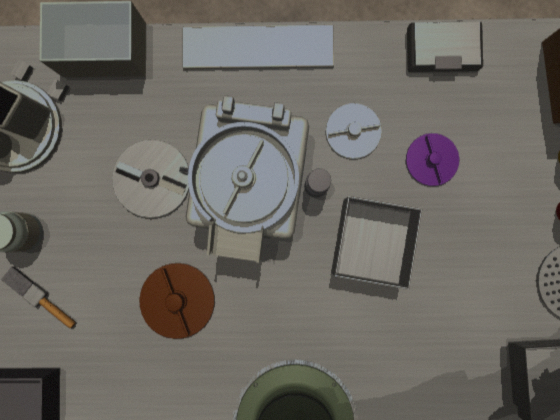

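View pics/scene1.png

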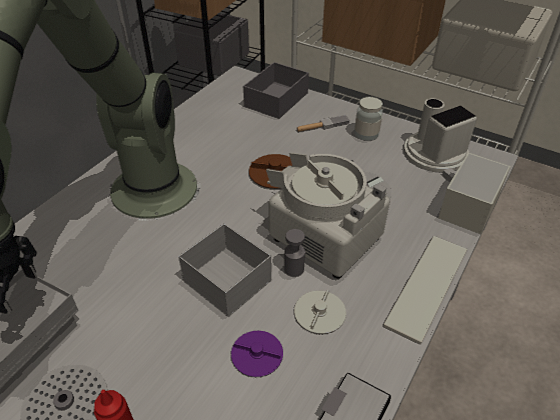

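The candidates in the top view are white large on the cutter shaft (242,177), white small on the table (354,130), brown (177,301) and purple (433,160). The ejector is the one on the shaft: it is white and the larger of the two whites. The slicing disc is at (150,178) and the pusher at (318,182). I'll confirm with a crop.

```bash
python3 - <<'E'
from h import *
P,im=cloud('top1')
cv2.imwrite('pics/crop1.png',cv2.resize(im[90:270,130:370,::-1],None,fx=3.3,fy=3.3,interpolation=cv2.INTER_CUBIC))
for n,(u,v) in dict(shaft=(242,176),va=(256,151),vb=(229,207),disc=(222,160),rimL=(190,178),hinge1=(228,104),hinge2=(279,111),pusher=(318,180),sl=(150,178)).items(): print(n,P[v,u].round(3))
# rim circle: points near z .215
m=(abs(P[...,2]-.215)<.006); q=P[m][:,:2]; c=P[176,242][:2]
r=np.hypot(*(q-c).T); q=q[(r>.095)&(r<.125)]
A=np.c_[2*q,np.ones(len(q))]; s=np.linalg.lstsq(A,(q**2).sum(1),rcond=None)[0]; print('rim',s[:2],np.sqrt(s[2]+s[:2]@s[:2]),len(q))
# vane pts
m=(P[...,2]>.218)&(P[...,2]<.232); q=P[m][:,:2]-s[:2]; r=np.hypot(*q.T); q=q[(r>.03)&(r<.082)]
a=np.arctan2(q[:,1],q[:,0]); print('vane ang',len(q),np.angle(np.exp(2j*a).mean())/2)
m=(P[...,2]>.245)&(P[...,2]<.26)&(np.hypot(P[...,0]-s[0],P[...,1]-s[1])<.03); print('shaft',P[m].mean(0))
m=(P[...,2]>.222)&(np.hypot(P[...,0]-s[0],P[...,1]-s[1])<.17)&(np.hypot(P[...,0]-s[0],P[...,1]-s[1])>.1);print('hinge',P[m].mean(0),P[m].min(0),P[m].max(0))
E
```

```text
shaft [0.549 0.098 0.253]
va [0.601 0.073 0.224]
vb [0.493 0.128 0.208]
disc [0.587 0.141 0.206]
rimL [0.55  0.203 0.216]
hinge1 [0.693 0.126 0.23 ]
hinge2 [0.678 0.027 0.231]
pusher [ 0.552 -0.053  0.138]
sl [nan nan nan]
rim [0.55053229 0.09893169] 0.10566028841817666 1304
vane ang 177 -0.490428723070936
shaft [0.55217355 0.09882054 0.25056653]
hinge [0.68648966 0.07817446 0.23051869] [0.66409462 0.01713358 0.22207813] [0.71048672 0.13876191 0.23653325]
```

View pics/crop1.png

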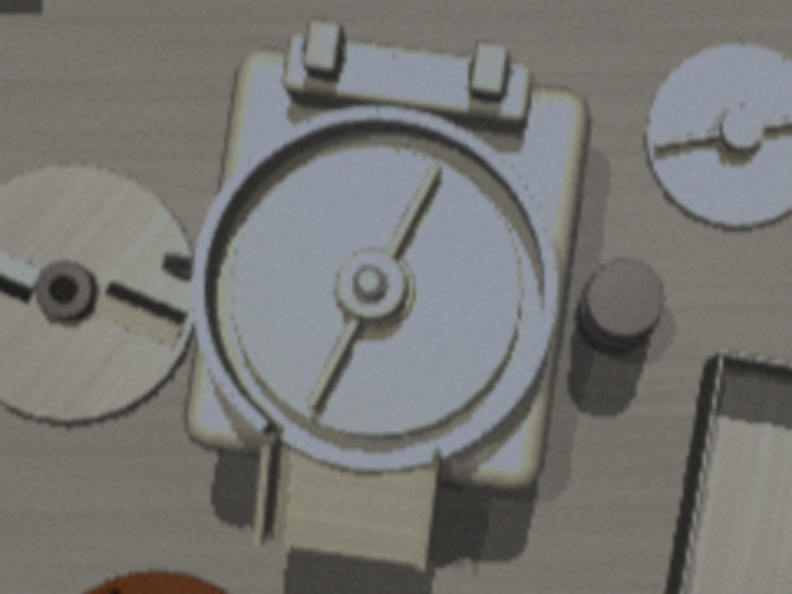

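The crop confirms it: the large white plate with two vanes is on the shaft (crop 370,283), and the vane line runs from (437,170) to (315,410). The pusher is at (620,300) and the slicing disc at (65,290).

Plan: straddle the hub with open fingers at a height where they catch the riding vanes but clear them once the plate has dropped. Then turn slowly about the shaft.

arm_command([
  {"z": -1},
  {"z": -2},
  {"z": -3},
  {"x": 0.8, "y": -0.8, "z": -3.5},
  {"x": 1.8, "y": -1.75, "z": -3.5},
  {"x": 2.8, "y": -2.7, "z": -3.5},
  {"x": 3.8, "y": -3.7, "z": -3.5},
  {"x": 4.8, "y": -4.7, "z": -3.5},
  {"x": 5.8, "y": -5.6, "z": -3.5},
  {"x": 6.8, "y": -6.6, "z": -3.5},
  {"x": 7.8, "y": -7.6, "z": -3.5},
  {"x": 8.8, "y": -8.5, "z": -3.5},
  {"x": 9.8, "y": -9.5, "z": -3.5},
  {"x": 10.8, "y": -10.5, "z": -3.5},
  {"x": 11.8, "y": -11.4, "z": -3.5},
  {"x": 12.8, "y": -12.4, "z": -3.5},
  {"x": 13.5, "y": -13.1, "z": -3.5},
  {"x": 13.8, "y": -13.4, "z": -3.5},
  {"x": 13.8, "y": -13.4, "z": -3.5},
  {"x": 13.8, "y": -13.4, "z": -3.5},
], grip=70)

```text
invalid input at $.deltas[0]: expected keys x, y, z, rx, ry, rz
```

arm_command([
  {"x": 0, "y": 0, "z": -1, "rx": 0, "ry": 0, "rz": 0},
  {"x": 0, "y": 0, "z": -2, "rx": 0, "ry": 0, "rz": 0},
  {"x": 0, "y": 0, "z": -3, "rx": 0, "ry": 0, "rz": 0},
  {"x": 0.8, "y": -0.8, "z": -3.5, "rx": 0, "ry": 0, "rz": 0},
  {"x": 1.8, "y": -1.75, "z": -3.5, "rx": 0, "ry": 0, "rz": 0},
  {"x": 2.8, "y": -2.7, "z": -3.5, "rx": 0, "ry": 0, "rz": 0},
  {"x": 3.8, "y": -3.7, "z": -3.5, "rx": 0, "ry": 0, "rz": 0},
  {"x": 4.8, "y": -4.7, "z": -3.5, "rx": 0, "ry": 0, "rz": 0},
  {"x": 5.8, "y": -5.6, "z": -3.5, "rx": 0, "ry": 0, "rz": 0},
  {"x": 6.8, "y": -6.6, "z": -3.5, "rx": 0, "ry": 0, "rz": 0},
  {"x": 7.8, "y": -7.6, "z": -3.5, "rx": 0, "ry": 0, "rz": 0},
  {"x": 8.8, "y": -8.5, "z": -3.5, "rx": 0, "ry": 0, "rz": 0},
  {"x": 9.8, "y": -9.5, "z": -3.5, "rx": 0, "ry": 0, "rz": 0},
  {"x": 10.8, "y": -10.5, "z": -3.5, "rx": 0, "ry": 0, "rz": 0},
  {"x": 11.8, "y": -11.4, "z": -3.5, "rx": 0, "ry": 0, "rz": 0},
  {"x": 12.8, "y": -12.4, "z": -3.5, "rx": 0, "ry": 0, "rz": 0},
  {"x": 13.5, "y": -13.1, "z": -3.5, "rx": 0, "ry": 0, "rz": 0},
  {"x": 13.8, "y": -13.4, "z": -3.5, "rx": 0, "ry": 0, "rz": 0},
  {"x": 13.8, "y": -13.4, "z": -3.5, "rx": 0, "ry": 0, "rz": 0},
  {"x": 13.8, "y": -13.4, "z": -3.5, "rx": 0, "ry": 0, "rz": 0},
], grip=70)

```text
time_s: 2.6
eef_pos: [0.5503, 0.0965, 0.3567]
ee_rot: [3.097, 0.523, -0.0]
wrist_force: [-0.3, 0.3, -0.1]
gripper_width: 0.07
grasp_force: 0.0
```

```bash
python3 - <<'E'
from h import *
s=snap('wrist','w1'); print(s['eef_pos'],s['joint_pos'].round(2),ctrl.nose_length)
P,im=cloud('w1')
m=(P[...,2]>.246)&(P[...,2]<.258)&(np.hypot(P[...,0]-.551,P[...,1]-.099)<.02); print('shaft',P[m].mean(0) if m.any() else None,m.sum())
m=(P[...,2]>.23)&(P[...,2]<.242)&(np.hypot(P[...,0]-.551,P[...,1]-.099)<.03); print('hub',P[m].mean(0),m.sum())
m=(P[...,2]>.275)&(P[...,2]<.5); 
# fingers in tool frame
T=R.from_rotvec(s['ee_rot']).as_matrix()
q=(P[m]-s['eef_pos'])@T; print('fingers tool',len(q), np.percentile(q,[1,50,99,100],axis=0).round(3) if len(q) else '')
m=(P[...,2]>.218)&(P[...,2]<.229); c=np.array([.551,.099]);q=P[m][:,:2]-c;r=np.hypot(*q.T);q=q[(r>.03)&(r<.082)];a=np.arctan2(q[:,1],q[:,0]);print('vane',len(q),np.angle(np.exp(2j*a).mean())/2)
E
```

```text
[0.55028533 0.09646062 0.35668661] [ 0.11  0.33 -0.52  1.56  0.17  1.29 -1.67] 0.019
shaft [0.55278666 0.09915056 0.2494465 ] 352
hub [0.55450536 0.09938901 0.23640419] 981
fingers tool 45130 [[-0.009 -0.065 -0.112]
 [ 0.013  0.    -0.091]
 [ 0.021  0.066 -0.03 ]
 [ 0.023  0.069 -0.021]]
vane 667 -0.4871984130561386
```

View pics/w1.png

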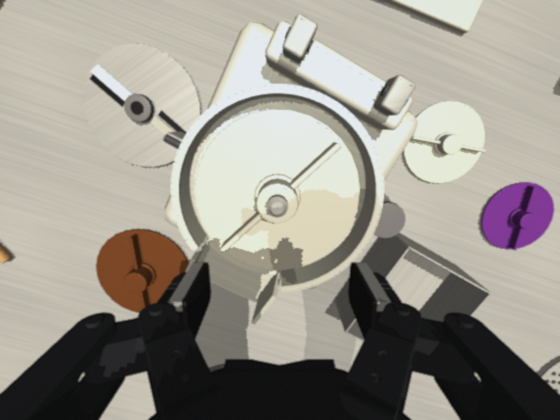

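The wrist view shows the shaft at (278,205), the vane line from (337,147) to (223,247), and the fingers at (195,285) and (365,285). I'll check the fingertip reach from the depth at the finger pixels.

```bash
python3 - <<'E'
from h import *
P,im=cloud('w1'); s=ctrl.get_state(); T=R.from_rotvec(s['ee_rot']).as_matrix()
Q=(P-s['eef_pos'])@T
for v in (262,268,275,285,300,320):
    print(v,[(u,Q[v,u].round(3).tolist()) for u in (180,190,198,205,360,370)])
E
```

```text
262 [(180, [-0.167, -0.182, 0.344]), (190, [-0.07, -0.099, 0.145]), (198, [0.012, -0.039, -0.025]), (205, [0.012, -0.035, -0.026]), (360, [0.012, 0.039, -0.026]), (370, [-0.158, 0.161, 0.325])]
268 [(180, [-0.179, -0.183, 0.344]), (190, [0.012, -0.041, -0.033]), (198, [0.012, -0.037, -0.033]), (205, [0.011, -0.034, -0.03]), (360, [0.012, 0.038, -0.032]), (370, [-0.164, 0.158, 0.314])]
275 [(180, [0.008, -0.046, -0.031]), (190, [0.012, -0.039, -0.039]), (198, [0.012, -0.035, -0.039]), (205, [0.008, -0.035, -0.031]), (360, [0.012, 0.036, -0.039]), (370, [0.012, 0.04, -0.039])]
285 [(180, [0.013, -0.04, -0.048]), (190, [0.012, -0.036, -0.048]), (198, [0.009, -0.035, -0.042]), (205, [0.003, -0.035, -0.031]), (360, [0.009, 0.035, -0.042]), (370, [0.012, 0.038, -0.047])]
300 [(180, [0.013, -0.037, -0.06]), (190, [0.01, -0.035, -0.055]), (198, [0.003, -0.035, -0.045]), (205, [-0.003, -0.035, -0.034]), (360, [0.002, 0.035, -0.043]), (370, [0.011, 0.035, -0.056])]
320 [(180, [0.013, -0.033, -0.072]), (190, [0.002, -0.034, -0.057]), (198, [-0.005, -0.035, -0.047]), (205, [-0.301, -0.149, 0.356]), (360, [-0.006, 0.035, -0.046]), (370, [0.003, 0.035, -0.058])]
```

```bash
python3 - <<'E'
from h import *
P,im=cloud('w1'); s=ctrl.get_state(); T=R.from_rotvec(s['ee_rot']).as_matrix(); t=s['eef_pos']
Q=(P-t)@T; print('body',Q[[365,380,400],280].round(3).tolist()); print('camera',np.round(ctrl.camera_params('wrist')['tool_from_camera'],3))
snap('scene','s2'); snap('top','t2')
P,im=cloud('s2'); Q=(P-t)@T
m=(abs(Q[...,0])<.08)&(abs(Q[...,1])<.075)&(P[...,2]>.265)
print(m.sum()); h,e=np.histogram(Q[m][:,2],np.arange(-.2,.06,.01)); print(dict(zip(e.round(2).tolist(),h.tolist())))
v,u=np.where(m); print(u.min(),u.max(),v.min(),v.max())
q=Q[m]; q=q[q[:,2]>-.06]; print(q[np.argsort(-q[:,2])[:400:40]].round(3))
y,x=int(v.max()),int(u.mean()); c=im[max(0,y-90):y+60,max(0,x-100):x+100,::-1]
cv2.imwrite('pics/s2c.png',cv2.resize(c,None,fx=4,fy=4,interpolation=cv2.INTER_CUBIC))
E
```

```text
body [[0.011, 0.0, -0.089], [0.013, 0.0, -0.096], [0.012, 0.0, -0.101]]
camera [[-0.    -0.957 -0.291  0.075]
 [ 1.    -0.    -0.     0.   ]
 [ 0.    -0.291  0.957 -0.157]
 [ 0.     0.     0.     1.   ]]
4826
{-0.2: 35, -0.19: 176, -0.18: 154, -0.17: 134, -0.16: 128, -0.15: 101, -0.14: 41, -0.13: 126, -0.12: 101, -0.11: 76, -0.1: 53, -0.09: 29, -0.08: 67, -0.07: 10, -0.06: 20, -0.05: 38, -0.04: 38, -0.03: 24, -0.02: 0, -0.01: 0, 0.0: 0, 0.01: 0, 0.02: 0, 0.03: 0, 0.04: 0}
294 366 0 137
[[-0.009  0.039 -0.021]
 [-0.012  0.042 -0.034]
 [ 0.     0.047 -0.045]]
```

View pics/s2c.png

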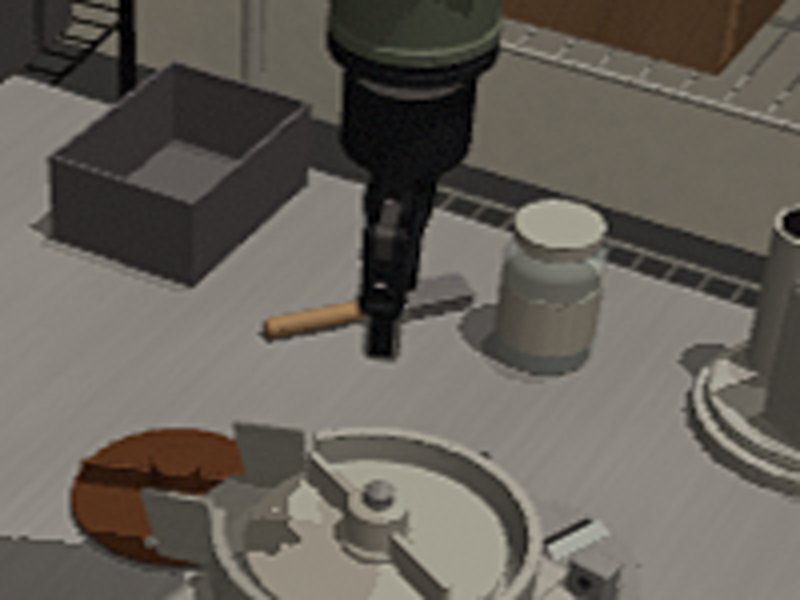

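Both cameras put the visible fingertips about 21 mm behind the reported TCP, so I'll descend in guarded stages and look again.

arm_command([
  {"x": 0.06, "y": -0.05, "z": 0.6, "rx": 0, "ry": 0, "rz": 0},
  {"x": 0.06, "y": -0.05, "z": 1.3, "rx": 0, "ry": 0, "rz": 0},
  {"x": 0.06, "y": -0.05, "z": 2.0, "rx": 0, "ry": 0, "rz": 0},
  {"x": 0.06, "y": -0.05, "z": 2.6, "rx": 0, "ry": 0, "rz": 0},
  {"x": 0.06, "y": -0.05, "z": 3.0, "rx": 0, "ry": 0, "rz": 0},
  {"x": 0.06, "y": -0.05, "z": 3.15, "rx": 0, "ry": 0, "rz": 0},
  {"x": 0.06, "y": -0.05, "z": 3.15, "rx": 0, "ry": 0, "rz": 0},
])

```text
time_s: 3.62
eef_pos: [0.5522, 0.1005, 0.231]
ee_rot: [-3.097, -0.525, -0.0]
wrist_force: [-0.0, 0.4, 0.9]
gripper_width: 0.0699
grasp_force: 0.0
```

```bash
python3 - <<'E'
from h import *
s=snap('wrist','w3'); snap('scene','s3'); T=R.from_rotvec(s['ee_rot']).as_matrix(); t=s['eef_pos']; print(t,s['wrist_force'].round(1),s['moment'].round(2))
P,im=cloud('w3'); Q=(P-t)@T
m=(abs(Q[...,0]-.01)<.006)&(abs(abs(Q[...,1])-.042)<.009)&(Q[...,2]<.0); print('tip tool z (wrist)',np.percentile(Q[m][:,2],[90,99,100]).round(3))
m=(P[...,2]>.246)&(P[...,2]<.258)&(np.hypot(P[...,0]-.551,P[...,1]-.099)<.02); print('shaft',P[m].mean(0),m.sum())
P,im=cloud('s3');Q=(P-t)@T
p=ctrl.camera_params('scene');E=np.linalg.inv(np.array(p['extrinsics']))
for z in (-.02,.019):
    w=T@np.array([0,.042,z])+t; c=E[:3,:3]@w+E[:3,3]; print(z,c[0]/c[2]*p['fx']+p['cx'],c[1]/c[2]*p['fy']+p['cy'])
c=im[90:230,240:420,::-1]; cv2.imwrite('pics/s3c.png',cv2.resize(c,None,fx=4,fy=4,interpolation=cv2.INTER_CUBIC))
E
```

```text
[0.55223827 0.10045816 0.23098935] [-0.   0.4  0.9] [-0.01  0.02  0.02]
tip tool z (wrist) [-0.036 -0.026 -0.021]
shaft [0.55358015 0.09945697 0.24937308] 1031
-0.02 323.83819369610933 177.57559475992895
0.019 322.9132714480579 189.12734606615382
```

View pics/s3c.png

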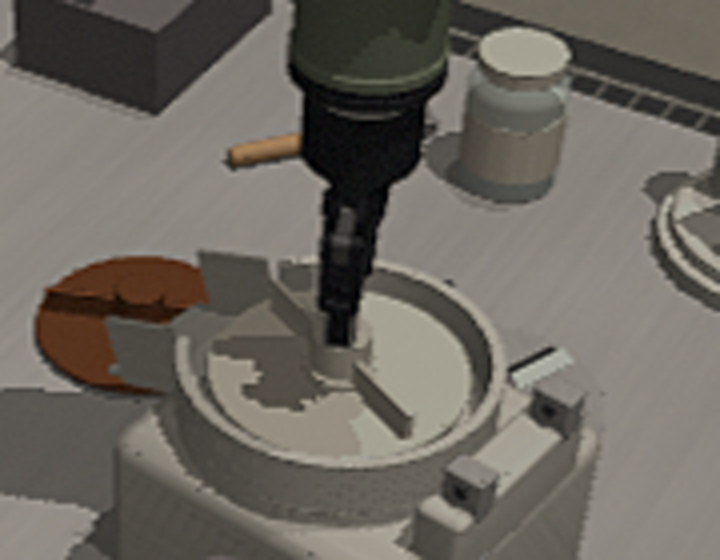

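The scene crop shows the tip at about (340,345), which is (325,176) in the full image. That matches tool z = -0.02, so the tip is now at 0.251, and 34 mm further down puts it at 0.217.

arm_command([
  {"x": 0, "y": 0.03, "z": 0.2, "rx": 0, "ry": 0, "rz": 0},
  {"x": 0, "y": 0.03, "z": 0.4, "rx": 0, "ry": 0, "rz": 0},
  {"x": 0, "y": 0.03, "z": 0.6, "rx": 0, "ry": 0, "rz": 0},
  {"x": 0, "y": 0.03, "z": 0.75, "rx": 0, "ry": 0, "rz": 0},
  {"x": 0, "y": 0.03, "z": 0.85, "rx": 0, "ry": 0, "rz": 0},
  {"x": 0, "y": 0.03, "z": 0.85, "rx": 0, "ry": 0, "rz": 0},
])

```text
time_s: 4.47
eef_pos: [0.5524, 0.0994, 0.1965]
ee_rot: [-3.097, -0.525, 0.0]
wrist_force: [-0.0, 1.3, -0.6]
gripper_width: 0.0702
grasp_force: 0.0
```

arm_command([
  {"x": 0, "y": 0, "z": 0, "rx": 0, "ry": 0, "rz": -0.5},
  {"x": 0, "y": 0, "z": 0, "rx": 0, "ry": 0, "rz": -1.0},
  {"x": 0, "y": 0, "z": 0, "rx": 0, "ry": 0, "rz": -1.5},
  {"x": 0, "y": 0, "z": 0, "rx": 0, "ry": 0, "rz": -2.0},
  {"x": 0, "y": 0, "z": 0, "rx": 0, "ry": 0, "rz": -2.5},
  {"x": 0, "y": 0, "z": 0, "rx": 0, "ry": 0, "rz": -3.0},
  {"x": 0, "y": 0, "z": 0, "rx": 0, "ry": 0, "rz": -3.5},
  {"x": 0, "y": 0, "z": 0, "rx": 0, "ry": 0, "rz": -4.0},
  {"x": 0, "y": 0, "z": 0, "rx": 0, "ry": 0, "rz": -4.5},
  {"x": 0, "y": 0, "z": 0, "rx": 0, "ry": 0, "rz": -5.0},
  {"x": 0, "y": 0, "z": 0, "rx": 0, "ry": 0, "rz": -5.5},
  {"x": 0, "y": 0, "z": 0, "rx": 0, "ry": 0, "rz": -6.0},
  {"x": 0, "y": 0, "z": 0, "rx": 0, "ry": 0, "rz": -6.5},
  {"x": 0, "y": 0, "z": 0, "rx": 0, "ry": 0, "rz": -7.0},
  {"x": 0, "y": 0, "z": 0, "rx": 0, "ry": 0, "rz": -7.5},
  {"x": 0, "y": 0, "z": 0, "rx": 0, "ry": 0, "rz": -8.0},
])

```text
time_s: 6.48
eef_pos: [0.5527, 0.0995, 0.197]
ee_rot: [2.615, 1.742, 0.001]
wrist_force: [-0.4, -0.5, 0.2]
gripper_width: 0.07
grasp_force: 0.5
```

```bash
cat > chk.py <<'E'
from h import *
import sys
f=sys.argv[1]
s=snap('wrist',f); P,im=cloud(f); print(s['time_s'],s['eef_pos'].round(4),s['wrist_force'].round(1),s['moment'].round(2),s['joint_pos'].round(2))
d=P[...,:2]-np.array([.552,.099]); r=np.hypot(d[...,0],d[...,1]); z=P[...,2]
print('disc z',np.nanmedian(z[(r>.06)&(r<.08)&(z<.21)]))
T=R.from_rotvec(s['ee_rot']).as_matrix(); ty=np.arctan2(T[1,1],T[0,1]); print('tool y az',ty)
# vane: 8mm or more above disc median, not the fingers
zd=np.nanmedian(z[(r>.06)&(r<.08)&(z<.21)])
for lo,hi in ((.05,.08),):
    m=(r>lo)&(r<hi)&(z>zd+.012)&(z<zd+.03); a=np.arctan2(d[m][:,1],d[m][:,0]); h,e=np.histogram(a,np.arange(-3.15,3.3,.15)); print({round(x,2):int(n) for x,n in zip(e,h) if n>15})
E
python3 chk.py w4
```

```text
6.475 [0.5527 0.0995 0.197 ] [-0.4 -0.5  0.2] [ 0.13  0.09 -0.03] [ 0.21  0.52 -0.69  1.77  0.39  1.   -1.03]
disc z 0.20289023554893237
tool y az -0.3955894572408716
{np.float64(-0.15): 310, np.float64(-0.0): 888}
```

The push works: the vane moved from -0.49 to about 0 rad and the plate is still riding (disc top at 0.203). I'll continue.

arm_command([
  {"x": 0, "y": 0, "z": 0, "rx": 0, "ry": 0, "rz": -0.5},
  {"x": 0, "y": 0, "z": 0, "rx": 0, "ry": 0, "rz": -1.0},
  {"x": 0, "y": 0, "z": 0, "rx": 0, "ry": 0, "rz": -1.5},
  {"x": 0, "y": 0, "z": 0, "rx": 0, "ry": 0, "rz": -2.0},
  {"x": 0, "y": 0, "z": 0, "rx": 0, "ry": 0, "rz": -2.5},
  {"x": 0, "y": 0, "z": 0, "rx": 0, "ry": 0, "rz": -3.0},
  {"x": 0, "y": 0, "z": 0, "rx": 0, "ry": 0, "rz": -3.5},
  {"x": 0, "y": 0, "z": 0, "rx": 0, "ry": 0, "rz": -4.0},
  {"x": 0, "y": 0, "z": 0, "rx": 0, "ry": 0, "rz": -4.5},
  {"x": 0, "y": 0, "z": 0, "rx": 0, "ry": 0, "rz": -5.0},
  {"x": 0, "y": 0, "z": 0, "rx": 0, "ry": 0, "rz": -5.5},
  {"x": 0, "y": 0, "z": 0, "rx": 0, "ry": 0, "rz": -6.0},
  {"x": 0, "y": 0, "z": 0, "rx": 0, "ry": 0, "rz": -6.5},
  {"x": 0, "y": 0, "z": 0, "rx": 0, "ry": 0, "rz": -7.0},
  {"x": 0, "y": 0, "z": 0, "rx": 0, "ry": 0, "rz": -7.5},
  {"x": 0, "y": 0, "z": 0, "rx": 0, "ry": 0, "rz": -8.0},
])

```text
time_s: 8.52
eef_pos: [0.5526, 0.0993, 0.1969]
ee_rot: [1.682, 2.653, 0.0]
wrist_force: [-0.6, 0.2, 0.9]
gripper_width: 0.0697
grasp_force: 0.0
```

```bash
python3 chk.py w5
```

```text
8.525 [0.5526 0.0993 0.1969] [-0.6  0.2  0.9] [ 0.03 -0.02  0.05] [ 0.34  0.58 -0.89  1.76  0.51  1.05 -0.3 ]
disc z 0.19084273619048764
tool y az 0.4410876293976802
{np.float64(-2.55): 83, np.float64(-2.4): 18, np.float64(0.75): 1037}
```

The disc top is now at 0.191, which is home height, so the plate has dropped. I'll lift straight up and check.

arm_command([
  {"x": 0, "y": 0, "z": -0.4, "rx": 0, "ry": 0, "rz": 0},
  {"x": 0, "y": 0, "z": -1.0, "rx": 0, "ry": 0, "rz": 0},
  {"x": 0, "y": 0, "z": -2.0, "rx": 0, "ry": 0, "rz": 0},
  {"x": 0, "y": 0, "z": -3.0, "rx": 0, "ry": 0, "rz": 0},
  {"x": 0, "y": 0, "z": -4.0, "rx": 0, "ry": 0, "rz": 0},
  {"x": 0, "y": 0, "z": -4.5, "rx": 0, "ry": 0, "rz": 0},
  {"x": 0, "y": 0, "z": -4.5, "rx": 0, "ry": 0, "rz": 0},
  {"x": 0, "y": 0, "z": -4.5, "rx": 0, "ry": 0, "rz": 0},
])

```text
time_s: 9.57
eef_pos: [0.5522, 0.0993, 0.3766]
ee_rot: [-1.683, -2.652, 0.001]
wrist_force: [-0.2, -0.4, -0.9]
gripper_width: 0.0701
grasp_force: 0.0
```

```bash
python3 chk.py w6; python3 - <<'E'
from h import *
P,im=cloud('w6'); d=P[...,:2]-np.array([.552,.099]); r=np.hypot(d[...,0],d[...,1]); z=P[...,2]
m=(r>.025)&(r<.08)&(z>.18)&(z<.199); q=P[m]; c=np.linalg.lstsq(np.c_[q[:,:2]-[.552,.099],np.ones(len(q))],q[:,2],rcond=None)[0]; print('tilt',np.hypot(*c[:2]),'z',c[2])
m=(r<.019)&(r>.012)&(z<.24)&(z>.2);print('hub top',np.median(z[m]))
E
```

```text
9.575 [0.5522 0.0993 0.3766] [-0.2 -0.4 -0.9] [-0.02 -0.05  0.03] [ 0.4   0.42 -0.97  1.51  0.35  1.4  -0.16]
disc z 0.19086667417020114
tool y az 0.4398854991430047
{np.float64(-2.55): 52, np.float64(-2.4): 117, np.float64(0.75): 181}
tilt 0.0001214061761215636 z 0.19088826966308134
hub top 0.2247091516395422
```

View pics/w6.png

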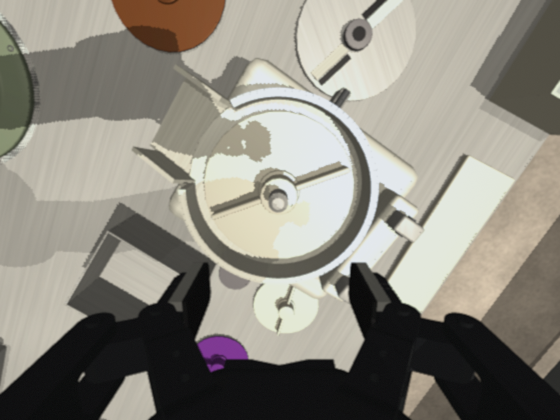

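The plate sits level inside the chamber, with the hub at (278,195) and the vanes below the rim. The disc top is at 0.191, the hub top at 0.225 and tilt is near zero. The gripper is well clear, so I'm handing in.

```bash
python3 -c "
from bench import ctrl
print(ctrl.sign_off())"
```

```text
the job is handed in; nothing more can be done
None
```

The ejector plate was turned gently until it dropped over the pin; it sat level and fully home when measured, the gripper is clear, the slicing disc and pusher were not touched, and the job is handed in (no verdict was returned).

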